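# Line up the post holders by height

## Robot

A 6-joint arm with a two-finger parallel gripper is mounted at the origin on a cart in front of the work surface, level with it; the furniture and walls round the work are solid. World frame = base frame: x ahead of the robot, y to its left, z up, the work surface at z = 0. Lengths are in m, angles in rad, forces in N, time in s.
With the tool pointing down it reaches from about 0.275 to 1 m from the base axis. Payload 8.4 kg.
Tool frame: the origin (TCP) lies on the centre line of the jaws, within the pads' length; the fingertips stand 17 mm ahead of it and the grasp point (between the pads) lies 2 mm behind it; z points along the fingers, y is the line along which they close (so a half turn about z gives the same grasp; the last joint's range is limited). The gripper opens to 85 mm and grips with 20 to 120 N. Pads are 22 mm wide; open, the fingers measure 114 mm over their backs; the gripper's body (76 mm by 85 mm) begins 54 mm behind the grasp point. The pads swing forward as they close: fully open they stand 13 mm farther back than shut.
Start: joints at [-1.257, 0.353, 1.633, -0, 1.155, -0.002], TCP at [0.194, -0.594, 0.248] pointing down, gripper open.
Joint ranges: [-2.63, 2.63], [-0.92, 2.1], [0.06, 2.66], [-1.3, 4.44], [0, 2.69], [-3.02, 3.02]. Speed limits (rad/s): [2.22, 2.22, 2.79, 3.14, 3.14, 3.14].

## Interface

Orientations are given as a unit quaternion [w, x, y, z].
In Python, from bench import * gives the robot as it stands.
- The arm moves only by the tool arm_command, never from a script. Its argument "deltas" is a list of rows, each a list of 7 numbers: the turn, a rotation vector about the tool's x, y, z scaled (see below), then the shift along the tool's x, y, z scaled (see below), then the finger opening in mm, from 0 to 85.4. In form: [[rx, ry, rz, x, y, z, grip], ...]. A call has 1 to 12 rows; each row shifts and turns the commanded pose from where the row before left it, along the tool's axes as they then stand; what a row does not reach is not made up. The controller multiplies each number of a shift by 30 mm and each number of a turn by 0.08 rad. A row lasts 1/10 s, in which the tool goes at most 50 mm and 8.59 degrees, less where a joint would pass 70% of its speed; a pose out of reach is approached as far as the arm can. A call with a number of a shift or a turn outside -1 to 1 is refused whole. A call with a gripper value outside its range is refused whole. The fingers move at their own pace and stop on an object; "squeeze" is the grip in N (left out, the last holds). Time passes only in rows, so rows that do not move let the fingers close. It gives the time, the measured TCP pose, the force, the opening and the grip force at its end, in the units of the state.
- get_state(): the state, without advancing time (a new reading comes with each control period).
- capture(name): name is "scene" or "top" or "wrist"; returns a dict with "color" (384x512x3 uint8, red, green, blue), "intrinsics" (3x3 intrinsics, pixels), "xyz" and "orientation" of the camera in the world. Camera axes: x right, y up, looking along -z (the intrinsics and any distortion apply to the point x, -y, -z); pixel columns grow to the right and rows downward; lengths in m; the calibration is good to about 2 mm. A picture is of the moment at which its call begins. There is no depth.
- finish_job(): hands the job in; it is judged then, once.
The state is a dict: "clock": time; "joint_positions": joint angles; "dq": joint speeds; "effort": joint torques, N m; "ee_pos": TCP position; "tcp_rot": TCP orientation; "wrist_force": force on the tool from outside, world axes, zero at the start; "ft_torque": the same for the moment, N m; "grip_width": opening from 0.0 (shut) to 1.0 (fully open); "grip_force": force on a finger pad.
Only numpy, scipy, OpenCV 4.12 (cv2) and the standard library are available. Lean on these libraries where they do the work, as an engineer would, in place of code of your own. Each camera call takes 0.05 s, during which the arm holds its last target. There are 200 camera calls.

## Task

Line the four post holders up by height on the blue rail, one standing upright and centred on each white mark: the tallest on the mark next to the red end block, then in falling order along the row to the shortest at the grey end. Do not knock any of them over.

Things in the scene. Friction and masses are not known exactly. Their poses are not given: they have to be found in the camera images.
- holder_78: the tallest post holder, bare aluminium: an upright round tube 78 mm tall, outer diameter 31 mm at the foot and about 26 mm above (solid to touch over its whole height at 31 mm), with a small brass thumbscrew on one side. Loose, about 0.1 kg, starts standing on the worktop (z = 0) at any yaw. Origin: at the underside, 4 mm from the tube's axis; the axis stands at x = +4 mm, y = 0 of its own frame. z points up, the thumbscrew points to -x, so grip it from above across its y.
- holder_64: a post holder, black, the second tallest: an upright round tube 64 mm tall, outer diameter 31 mm at the foot and about 26 mm above (solid to touch over its whole height at 31 mm), with a small brass thumbscrew on one side. Loose, about 0.1 kg, starts standing on the worktop (z = 0) at any yaw. Origin: at the underside, 4 mm from the tube's axis; the axis stands at x = +4 mm, y = 0 of its own frame. z points up, the thumbscrew points to -x, so grip it from above across its y.
- holder_50: a post holder, black, the third tallest: an upright round tube 50 mm tall, outer diameter 31 mm at the foot and about 26 mm above (solid to touch over its whole height at 31 mm), with a small brass thumbscrew on one side. Loose, about 0.1 kg, starts standing on the worktop (z = 0) at any yaw. Origin: at the underside, 4 mm from the tube's axis; the axis stands at x = +4 mm, y = 0 of its own frame. z points up, the thumbscrew points to -x, so grip it from above across its y.
- holder_38: the shortest post holder, white: an upright round tube 38 mm tall, outer diameter 31 mm at the foot and about 26 mm above (solid to touch over its whole height at 31 mm), with a small brass thumbscrew on one side. Loose, about 0.1 kg, starts standing on the worktop (z = 0) at any yaw. Origin: at the underside, 4 mm from the tube's axis; the axis stands at x = +4 mm, y = 0 of its own frame. z points up, the thumbscrew points to -x, so grip it from above across its y.
- mark_0: one of the four flat round white marks, 40 mm across, in one straight row on the blue rail, 75 mm from centre to centre. The rail is a fixed plate 64 mm wide, 376 mm long and 10 mm thick. Origin: centre of the mark, on the rail's top face, 10 mm above the worktop; y runs along the row, x across the rail. In the row the marks follow one another in the order mark_0, mark_1, mark_2, mark_3; which end is next to the red block differs from start to start.
- mark_1: one of the four flat round white marks, 40 mm across, in one straight row on the blue rail, 75 mm from centre to centre. The rail is a fixed plate 64 mm wide, 376 mm long and 10 mm thick. Origin: centre of the mark, on the rail's top face, 10 mm above the worktop; y runs along the row, x across the rail. In the row the marks follow one another in the order mark_0, mark_1, mark_2, mark_3; which end is next to the red block differs from start to start.
- mark_2: one of the four flat round white marks, 40 mm across, in one straight row on the blue rail, 75 mm from centre to centre. The rail is a fixed plate 64 mm wide, 376 mm long and 10 mm thick. Origin: centre of the mark, on the rail's top face, 10 mm above the worktop; y runs along the row, x across the rail. In the row the marks follow one another in the order mark_0, mark_1, mark_2, mark_3; which end is next to the red block differs from start to start.
- mark_3: one of the four flat round white marks, 40 mm across, in one straight row on the blue rail, 75 mm from centre to centre. The rail is a fixed plate 64 mm wide, 376 mm long and 10 mm thick. Origin: centre of the mark, on the rail's top face, 10 mm above the worktop; y runs along the row, x across the rail. In the row the marks follow one another in the order mark_0, mark_1, mark_2, mark_3; which end is next to the red block differs from start to start.
- red_stop: the red end block, 50 x 18 x 18 mm, fixed on top of one end of the blue rail, in line with the marks, 59.5 mm beyond the centre of the mark next to it; a like block in grey is fixed on the other end. Origin: centre of its underside, on the rail's top face.
Things that resemble listed ones, but are neither listed nor needed, are in the scene too. What is shaped like the holder_38 but orange is not meant.

How it is judged:
At the end, for the whole second after the job is handed in: Counted from the red end block, the 78, 64, 50 and 38 mm post holders stand on the first, second, third and fourth mark, each with its origin within 15 mm of its mark's centre, upright within 0.08 rad, foot on the rail (origin 7 to 13 mm above the worktop), released and at rest (((horizontal distance between red_stop and mark_0 below 0.1 m and horizontal distance between holder_78 and mark_0 below 0.015 m and horizontal distance between holder_64 and mark_1 below 0.015 m and horizontal distance between holder_50 and mark_2 below 0.015 m and horizontal distance between holder_38 and mark_3 below 0.015 m) or (horizontal distance between red_stop and mark_3 below 0.1 m and horizontal distance between holder_78 and mark_3 below 0.015 m and horizontal distance between holder_64 and mark_2 below 0.015 m and horizontal distance between holder_50 and mark_1 below 0.015 m and horizontal distance between holder_38 and mark_0 below 0.015 m)) and angle between each of holder_78, holder_64, holder_50, holder_38's own z axis and vertical below 0.08 rad and height (world z) of holder_78 between 0.007 and 0.013 m and linear speed of each of holder_78, holder_64, holder_50, holder_38 below 0.02 m/s and angular speed of each of holder_78, holder_64, holder_50, holder_38 below 0.2 rad/s and height (world z) of holder_64 between 0.007 and 0.013 m and height (world z) of holder_50 between 0.007 and 0.013 m and height (world z) of holder_38 between 0.007 and 0.013 m); the robot touches nothing.
It fails at once if a post holder is knocked over (tilted more than 0.7 rad) (angle between any of holder_78, holder_64, holder_50, holder_38's own z axis and vertical above 0.7 rad).
It also fails if it takes over 99 s, if anything falls off the work surface, if the arm or the gripper's body presses on something with over 40 N, if the wrist force passes 120 N, or if a joint passes its speed limit or range.

## Working session

There is one attempt and no reset: what is moved stays moved. The work goes in short steps, Python scripts to look and compute and a tool call to move; the robot and the scene stay as the last step left them, time stands still between calls to the robot, and variables do not carry over. Pictures are saved under pics/ and viewed, at most 14 in all, crops included, and the job is handed in when it is done.

Besides the shell and the picture viewer there is one more tool, called after "Call:" in YAML: its name, and indented under it one key for each argument. arm_command: Moves the arm, as the interface text tells. Shifts and turns lie within -1 to 1; 1 stands for 30 mm of shift or 0.08 rad of turn. Its arguments: {"type":"object","properties":{"deltas":{"type":"array"},"squeeze":{"type":"number"}},"required":["deltas"]}

```bash
mkdir -p pics; cat > h.py <<'E'
from bench import *
import numpy as np, cv2
from scipy.spatial.transform import Rotation as R
def rot(q): return R.from_quat([q[1],q[2],q[3],q[0]]).as_matrix()
def snap(cam,name):
    c=capture(cam); cv2.imwrite(f'pics/{name}.png',c['color'][:,:,::-1]); np.savez(f'pics/{name}.npz',**{k:np.array(c[k]) for k in c}); return c
def load(name): return dict(np.load(f'pics/{name}.npz'))
def ray(c,u,v,z):
    K=np.array(c['intrinsics']);d=np.linalg.solve(K,[u,v,1.]);d=rot(c['orientation'])@[d[0],-d[1],-d[2]]
    o=np.array(c['xyz']);return o+d*(z-o[2])/d[2]
def proj(c,p):
    q=rot(c['orientation']).T@(np.array(p)-c['xyz']);K=np.array(c['intrinsics']);q=K@[q[0],-q[1],-q[2]];return q[:2]/q[2]
E
python3 - <<'E'
from h import *
for n in ['top','scene']:
    c=snap(n,n+'0'); print(n,c.keys(),c['xyz'],c['intrinsics'],np.round(rot(c['orientation']),3))
print(get_state())
E
```

```text
top dict_keys(['color', 'intrinsics', 'xyz', 'orientation']) [ 0.42610624 -0.00807833  1.32294609] [[390.18686143   0.         249.61146132]
 [  0.         390.18686143 192.39568579]
 [  0.           0.           1.        ]] [[-0.     0.997 -0.08 ]
 [-1.     0.001  0.014]
 [ 0.014  0.08   0.997]]
scene dict_keys(['color', 'intrinsics', 'xyz', 'orientation']) [-0.30512209 -0.51126668  0.75590543] [[433.41553651   0.         260.18745637]
 [  0.         433.41553651 191.49913088]
 [  0.           0.           1.        ]] [[ 0.518  0.524 -0.676]
 [-0.855  0.307 -0.417]
 [-0.011  0.794  0.608]]
{'clock': 0.1, 'joint_positions': array([-1.25741122e+00,  3.53595485e-01,  1.63404867e+00, -2.01250472e-05,
        1.15522151e+00, -2.42264830e-03]), 'dq': array([-0.00128346, -0.00110257, -0.00141357,  0.00074465,  0.00098757,
       -0.00112057]), 'effort': array([-3.14058261e-04, -6.06358409e+01, -3.42819142e+01, -3.90325783e-05,
        3.81990918e-03, -8.24414457e-06]), 'ee_pos': array([ 0.19397042, -0.59370961,  0.24763113]), 'tcp_rot': array([-6.27402848e-04,  9.87558225e-01,  1.57252495e-01, -1.07658943e-04]), 'wrist_force': array([ 0.69222454, -0.7276009 ,  1.0251783 ]), 'ft_torque': array([0.03613447, 0.00286321, 0.00452352]), 'grip_force': 0.0, 'grip_width': 1.0015531616353557}
```

View pics/top0.png

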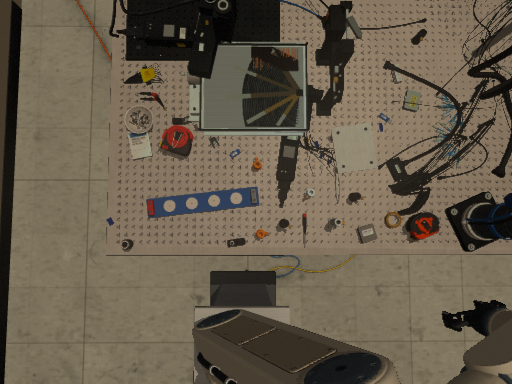

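View pics/scene0.png

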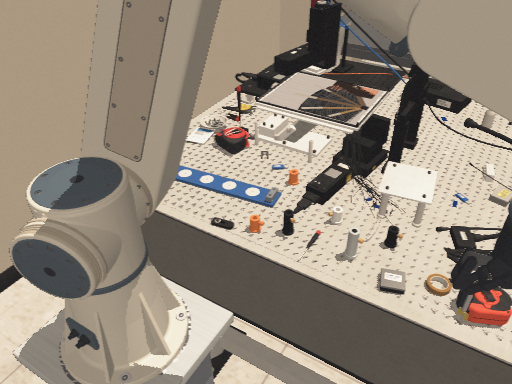

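The top view shows the rail from (148,207, red end) to (258,195, grey end). Candidate holders are at about (284,223), (310,193), (335,223) and (354,197). The orange ones are at (257,163) and (261,234). I'll zoom in.

```bash
python3 - <<'E'
from h import *
a=cv2.imread('pics/top0.png')[175:250,260:380]; b=cv2.imread('pics/scene0.png')[180:270,260:410]
a=cv2.resize(a,None,fx=5,fy=5,interpolation=2);b=cv2.resize(b,None,fx=5,fy=5,interpolation=2)[:,:600]
b=cv2.resize(cv2.imread('pics/scene0.png')[195:265,275:405],(600,323),interpolation=2)
cv2.imwrite('pics/z0.png',np.vstack([a[:277+98],b])[:600] if 0 else np.vstack([cv2.resize(a,(480,300)),cv2.resize(b,(480,258))]))
E
```

```text
(no output)
```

View pics/z0.png

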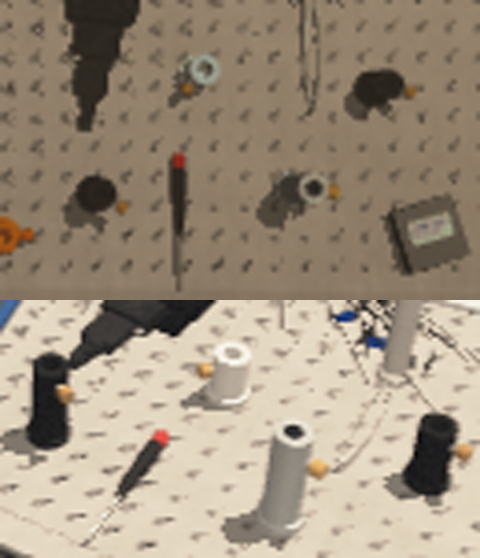

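```bash
python3 - <<'E'
from h import *
t=load('top0');s=load('scene0')
P={'L':((284,223.25),(288.5,211.3),(287.7,231)),'W':((311,192),(338.6,209.1),(336.8,220)),'A':((338.5,221.75),(354.6,230.8),(350.8,253)),'R':((356.5,196.5),(393.4,228.9),(390.9,243.5))}
for k,(a,b,f) in P.items():
  for h in (.078,.064,.05,.038): print(k,h,np.round(ray(t,*a,h)[:2],3),np.round(ray(s,*b,h)[:2],3),np.round(ray(s,*f,0)[:2],3))
for u in [(151,207.5),(169.5,206),(191.5,203),(213.5,200.5),(236,198.5),(254,196)]: print(np.round(ray(t,*u,.01),3))
E
```

```text
L 0.078 [ 0.428 -0.135] [ 0.416 -0.146] [ 0.429 -0.14 ]
L 0.064 [ 0.428 -0.136] [ 0.431 -0.139] [ 0.429 -0.14 ]
L 0.05 [ 0.428 -0.138] [ 0.446 -0.131] [ 0.429 -0.14 ]
L 0.038 [ 0.428 -0.139] [ 0.458 -0.125] [ 0.429 -0.14 ]
W 0.078 [ 0.528 -0.222] [ 0.485 -0.248] [ 0.532 -0.231]
W 0.064 [ 0.529 -0.225] [ 0.501 -0.242] [ 0.532 -0.231]
W 0.05 [ 0.53  -0.227] [ 0.518 -0.237] [ 0.532 -0.231]
W 0.038 [ 0.531 -0.229] [ 0.532 -0.232] [ 0.532 -0.231]
A 0.078 [ 0.433 -0.309] [ 0.431 -0.31 ] [ 0.437 -0.308]
A 0.064 [ 0.433 -0.312] [ 0.447 -0.306] [ 0.437 -0.308]
A 0.05 [ 0.433 -0.316] [ 0.462 -0.301] [ 0.437 -0.308]
A 0.038 [ 0.433 -0.319] [ 0.475 -0.298] [ 0.437 -0.308]
R 0.078 [ 0.514 -0.369] [ 0.483 -0.384] [ 0.518 -0.381]
R 0.064 [ 0.515 -0.373] [ 0.499 -0.381] [ 0.518 -0.381]
R 0.05 [ 0.516 -0.377] [ 0.515 -0.379] [ 0.518 -0.381]
R 0.038 [ 0.517 -0.38 ] [ 0.529 -0.376] [ 0.518 -0.381]
[0.481 0.305 0.01 ]
[0.486 0.243 0.01 ]
[0.496 0.169 0.01 ]
[0.505 0.095 0.01 ]
[0.511 0.02  0.01 ]
[ 0.52  -0.041  0.01 ]
```

Both views agree on the heights: 78 at (.432,-.309), 64 at (.429,-.138), 50 at (.515,-.378) and 38 at (.531,-.231). The red end is at +y. I'll turn the tool so that its x axis lies along world +y, then go over holder_78.

Call:
arm_command:
  deltas:
    - [0,0,-1,0,0,0,85]
    - [0,0,-1,0,0,0,85]
    - [0,0,-1,0,0,0,85]
    - [0,0,-1,0,0,0,85]
    - [0,0,-1,0,0,0,85]
    - [0,0,-1,0,0,0,85]
    - [0,0,-1,0,0,0,85]
    - [0,0,-1,0,0,0,85]
    - [0,0,-1,0,0,0,60]
    - [0,0,-1,0,0,0,60]
    - [0,0,-1,0,0,0,60]
    - [0,0,-1,0,0,0,60]

```text
clock: 1.3
ee_pos: [0.194, -0.5938, 0.2479]
tcp_rot: [-0.0, 0.802, 0.597, 0.0]
wrist_force: [0.1, -0.5, 0.5]
grip_width: 0.703
grip_force: 0.0
```

Call:
arm_command:
  deltas:
    - [0,0,-0.9,0,0,0,60]
    - [0,0,-0.9,0,0,0,60]
    - [0,0,-0.9,0,0,0,60]
    - [0,0,-0.9,0,0,0,60]
    - [0,0,0,1,0.8,0,60]
    - [0,0,0,1,0.8,0,60]
    - [0,0,0,1,0.8,0,60]
    - [0,0,0,1,0.8,0,60]
    - [0,0,0,1,0.8,0,60]
    - [0,0,0,1,0.8,0,60]
    - [0,0,0,1,0.8,0,60]
    - [0,0,0,0,0,0,60]

```text
clock: 2.5
ee_pos: [0.3655, -0.3821, 0.248]
tcp_rot: [-0.0, 0.708, 0.706, 0.001]
wrist_force: [-0.5, -0.6, 0.4]
grip_width: 0.705
grip_force: 0.0
```

Call:
arm_command:
  deltas:
    - [0,0,0,0.8,0.7,0,60]
    - [0,0,0,0.8,0.7,0,60]
    - [0,0,0,0.8,0.8,0,60]
    - [0,0,0,0,0,0,60]

```text
clock: 2.9
ee_pos: [0.4318, -0.312, 0.2481]
tcp_rot: [-0.0, 0.709, 0.705, 0.0]
wrist_force: [-0.9, 0.7, 0.1]
grip_width: 0.705
grip_force: 0.0
```

```bash
python3 - <<'E'
from h import *
c=snap('wrist','w1'); print(c['xyz'],np.round(rot(c['orientation']),2),get_state()['ee_pos'])
for n,p in dict(A=(.432,-.309,.078),Af=(.432,-.309,0),L=(.429,-.138,.064),W=(.531,-.231,.038),R=(.515,-.378,.05)).items(): print(n,np.round(proj(c,p)))
E
```

```text
[ 0.43201248 -0.24088987  0.37463389] [[ 1.    0.    0.  ]
 [-0.    0.96  0.27]
 [-0.   -0.27  0.96]] [ 0.43067198 -0.31307817  0.24805808]
A [253. 182.]
Af [253. 169.]
L [250.  16.]
W [335. 111.]
R [316. 228.]
```

View pics/w1.png

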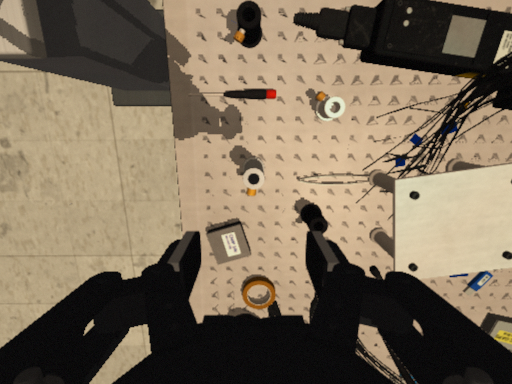

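The wrist view confirms the layout: holder_78's top is at (254,179) against a predicted (253,182), and the others match to a few pixels. Going down on holder_78.

Call:
arm_command:
  deltas:
    - [0,0,0,0.15,0.03,0.9,60]
    - [0,0,0,0,0,1,60]
    - [0,0,0,0,0,1,60]
    - [0,0,0,0,0,1,60]
    - [0,0,0,0,0,1,60]
    - [0,0,0,0,0,1,60]
    - [0,0,0,0,0,0.5,60]
    - [0,0,0,0,0,0.2,60]
    - [0,0,0,0,0,0,60]
    - [0,0,0,0,0,0,60]

```text
clock: 3.95
ee_pos: [0.4311, -0.31, 0.051]
tcp_rot: [0.0, 0.71, 0.704, 0.0]
wrist_force: [0.1, 0.1, 0.0]
grip_width: 0.703
grip_force: 0.0
```

Call:
arm_command:
  deltas:
    - [0,0,0,0,0,0,20]
    - [0,0,0,0,0,0,20]
    - [0,0,0,0,0,0,20]
    - [0,0,0,0,0,0,20]
    - [0,0,0,0,0,0,20]
    - [0,0,0,0,0,0,20]
    - [0,0,0,0,0,0,20]
    - [0,0,0,0,0,0,20]
  squeeze: 35

```text
clock: 4.75
ee_pos: [0.4316, -0.3097, 0.0512]
tcp_rot: [0.001, 0.709, 0.705, 0.0]
wrist_force: [-0.6, 0.3, 6.7]
grip_width: 0.357
grip_force: 34.0
```

Call:
arm_command:
  deltas:
    - [0,0,0,0,0,-0.5,20]
    - [0,0,0,0,0,-1,20]
    - [0,0,0,0,0,-1,20]
    - [0,0,0,0,0,-1,20]
    - [0,0,0,0,0,-0.5,20]
    - [0,0,0,0.5,0.1,0,20]
    - [0,0,0,1,0.1,0,20]
    - [0,0,0,1,0.1,0,20]
    - [0,0,0,1,0.1,0,20]
    - [0,0,0,1,0.1,0,20]
    - [0,0,0,1,0.1,0,20]
    - [0,0,0,1,0.1,0,20]

```text
clock: 5.95
ee_pos: [0.4524, -0.1123, 0.1693]
tcp_rot: [-0.001, 0.71, 0.705, -0.0]
wrist_force: [-0.0, -0.1, -1.9]
grip_width: 0.357
grip_force: 35.0
```

Call:
arm_command:
  deltas:
    - [0,0,0,1,0.1,0,20]
    - [0,0,0,1,0.1,0,20]
    - [0,0,0,1,0.1,0,20]
    - [0,0,0,1,0.1,0,20]
    - [0,0,0,1,0.1,0,20]
    - [0,0,0,1,0.1,0,20]
    - [0,0,0,1,0.1,0,20]
    - [0,0,0,0.7,0.1,0,20]
    - [0,0,0,0,0,0,20]

```text
clock: 6.85
ee_pos: [0.4783, 0.119, 0.1694]
tcp_rot: [-0.001, 0.709, 0.706, -0.0]
wrist_force: [0.2, -0.6, -2.1]
grip_width: 0.356
grip_force: 34.9
```

```bash
python3 - <<'E'
from h import *
c=snap('wrist','w2'); s=get_state();print(s['ee_pos'],s['grip_force'],s['tcp_rot'])
for p in [(.486,.243,.01),(.4955,.169,.01),(.504,.0945,.01),(.512,.02,.01)]: print(np.round(proj(c,p)))
E
```

```text
[0.4779042  0.11774954 0.16932209] 34.940210580825806 [-4.77618818e-04  7.08680558e-01  7.05529009e-01 -6.75830331e-04]
[261.  64.]
[270. 141.]
[276. 207.]
[282. 266.]
```

View pics/w2.png

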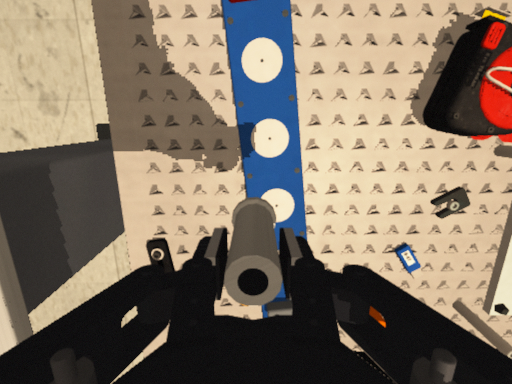

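The marks appear at (262,61), (270,138) and (277,206), as expected to about 3 px, and the holder is held upright.

Call:
arm_command:
  deltas:
    - [0,0,0,0.9,0.1,0,20]
    - [0,0,0,1,0.1,0,20]
    - [0,0,0,1,0.1,0,20]
    - [0,0,0,0.9,0,0,20]
    - [0,0,0,0.4,0,0,20]
    - [0,0,0,0,0,0.5,20]
    - [0,0,0,0,0,1,20]
    - [0,0,0,0,0,1,20]
    - [0,0,0,0,0,0.7,20]
    - [0,0,0,0,0,0.2,20]
    - [0,0,0,0,0,0,20]
    - [0,0,0,0,0,0,20]

```text
clock: 8.1
ee_pos: [0.4893, 0.2422, 0.0691]
tcp_rot: [0.0, 0.71, 0.705, 0.0]
wrist_force: [-0.2, -0.1, -1.2]
grip_width: 0.356
grip_force: 34.9
```

Call:
arm_command:
  deltas:
    - [0,0,0,0,-0.1,0.12,20]
    - [0,0,0,0,0,0.1,20]
    - [0,0,0,0,0,0.03,20]
    - [0,0,0,0,0,0,20]

```text
clock: 8.5
ee_pos: [0.4858, 0.2425, 0.0612]
tcp_rot: [-0.0, 0.71, 0.705, 0.0]
wrist_force: [-1.6, -0.3, 2.9]
grip_width: 0.355
grip_force: 35.1
```

Call:
arm_command:
  deltas:
    - [0,0,0,0,0,0,60]
    - [0,0,0,0,0,0,60]
    - [0,0,0,0,0,0,60]
    - [0,0,0,0,0,0,60]
    - [0,0,0,0,0,-0.5,60]
    - [0,0,0,0,0,-1,60]
    - [0,0,0,0,0,-1,60]
    - [0,0,0,0,0,-1,60]
    - [0,0,0,0,0,-1,60]
    - [0,0,0,-1,0,0,60]
    - [0,0,0,-1,0,0,60]
    - [0,0,0,0,0,0,60]

```text
clock: 9.7
ee_pos: [0.485, 0.18, 0.1959]
tcp_rot: [0.0, 0.71, 0.704, -0.0]
wrist_force: [-0.1, -0.2, -0.8]
grip_width: 0.703
grip_force: 0.0
```

```bash
python3 - <<'E'
from h import *
c=snap('wrist','w3'); s=get_state();print(s['ee_pos'])
print(proj(c,(.486,.243,.01)),proj(c,(.486,.243,.088)))
E
```

```text
[0.48533535 0.18127908 0.19592015]
[253.87202143 127.13695449] [254.01684906 129.62703531]
```

View pics/w3.png

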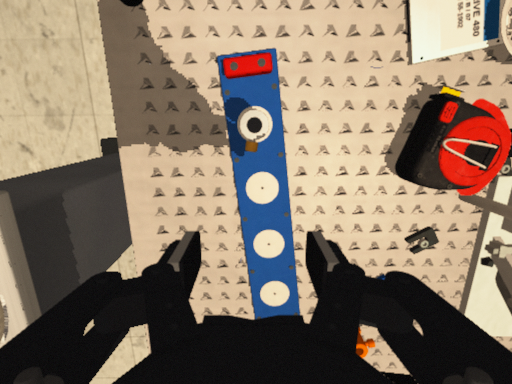

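holder_78 stands centred on the mark by the red block (top at 254,124; red block at 247,65). Next is holder_64.

Call:
arm_command:
  deltas:
    - [0,0,0,-1,-0.2,0,60]
    - [0,0,0,-1,-0.2,0,60]
    - [0,0,0,-1,-0.2,0,60]
    - [0,0,0,-1,-0.2,0,60]
    - [0,0,0,-1,-0.2,0,60]
    - [0,0,0,-1,-0.2,0,60]
    - [0,0,0,-1,-0.2,0,60]
    - [0,0,0,-1,-0.2,0,60]
    - [0,0,0,-1,-0.2,0,60]
    - [0,0,0,-1,-0.1,0,60]
    - [0,0,0,-0.6,0,0,60]

```text
clock: 10.85
ee_pos: [0.4264, -0.1364, 0.1958]
tcp_rot: [0.0, 0.71, 0.704, 0.0]
wrist_force: [0.2, -0.2, 0.6]
grip_width: 0.704
grip_force: 0.0
```

Call:
arm_command:
  deltas:
    - [0,0,1,0,0,0,60]
    - [0,0,1,0,0,0,60]
    - [0,0,1,0,0,0,60]
    - [0,0,1,0,0,0,60]
    - [0,0,1,0,0,0,60]
    - [0,0,1,0,0,0,60]
    - [0,0,0,0,0,0,60]

```text
clock: 11.55
ee_pos: [0.4268, -0.1347, 0.1957]
tcp_rot: [-0.0, 0.857, 0.515, 0.0]
wrist_force: [-0.8, 0.5, -1.0]
grip_width: 0.704
grip_force: 0.0
```

```bash
cat > to.py <<'E'
import sys
from h import *
s=get_state(); t=np.array(eval(sys.argv[1])); M=rot(s['tcp_rot']); print('pos',s['ee_pos'],'az',np.degrees(np.arctan2(M[1,0],M[0,0])),'units xyz',np.round(M.T@(t-s['ee_pos'])/.03,2),'clock',s['clock'])
E
python3 to.py "(.428,-.138,.040)"
```

```text
pos [ 0.42679586 -0.13468993  0.19570053] az 62.05418298634968 units xyz [-0.08  0.09  5.19] clock 11.55
```

Call:
arm_command:
  deltas:
    - [0,0,0,-0.08,0.09,0.5,60]
    - [0,0,0,0,0,1,60]
    - [0,0,0,0,0,1,60]
    - [0,0,0,0,0,1,60]
    - [0,0,0,0,0,1,60]
    - [0,0,0,0,0,0.5,60]
    - [0,0,0,0,0,0.2,60]
    - [0,0,0,0,0,0,60]
    - [0,0,0,0,0,0,60]

```text
clock: 12.45
ee_pos: [0.4281, -0.1387, 0.0404]
tcp_rot: [0.0, 0.857, 0.516, 0.0]
wrist_force: [0.4, -0.1, -0.4]
grip_width: 0.704
grip_force: 0.0
```

Call:
arm_command:
  deltas:
    - [0,0,0,0,0,0,20]
    - [0,0,0,0,0,0,20]
    - [0,0,0,0,0,0,20]
    - [0,0,0,0,0,0,20]
    - [0,0,0,0,0,0,20]
    - [0,0,0,0,0,0,20]
    - [0,0,0,0,0,0,20]
    - [0,0,0,0,0,0,20]

```text
clock: 13.25
ee_pos: [0.4282, -0.1388, 0.0407]
tcp_rot: [0.001, 0.857, 0.516, 0.001]
wrist_force: [-0.6, 0.2, 6.4]
grip_width: 0.358
grip_force: 34.0
```

Call:
arm_command:
  deltas:
    - [0,0,0,0,0,-0.5,20]
    - [0,0,0,0,0,-1,20]
    - [0,0,0,0,0,-1,20]
    - [0,0,0,0,0,-1,20]
    - [0,0,0,0,0,-0.5,20]
    - [0,0,-1,0,0,0,20]
    - [0,0,-1,0,0,0,20]
    - [0,0,-1,0,0,0,20]
    - [0,0,-1,0,0,0,20]
    - [0,0,-1,0,0,0,20]
    - [0,0,-1,0,0,0,20]

```text
clock: 14.35
ee_pos: [0.4274, -0.1386, 0.1602]
tcp_rot: [0.0, 0.708, 0.706, 0.0]
wrist_force: [0.9, -0.3, -0.4]
grip_width: 0.356
grip_force: 34.8
```

Call:
arm_command:
  deltas:
    - [0,0,0,0.6,0.2,0,20]
    - [0,0,0,1,0.2,0,20]
    - [0,0,0,1,0.2,0,20]
    - [0,0,0,1,0.2,0,20]
    - [0,0,0,1,0.2,0,20]
    - [0,0,0,1,0.2,0,20]
    - [0,0,0,1,0.2,0,20]
    - [0,0,0,1,0.2,0,20]
    - [0,0,0,1,0.2,0,20]
    - [0,0,0,1,0.2,0,20]
    - [0,0,0,0.6,0.2,0,20]
    - [0,0,0,0,0,0,20]

```text
clock: 15.55
ee_pos: [0.4965, 0.1687, 0.1602]
tcp_rot: [0.0, 0.709, 0.705, 0.001]
wrist_force: [-0.0, -0.6, -1.5]
grip_width: 0.359
grip_force: 34.8
```

```bash
python3 to.py "(.4955,.169,.0505)"
```

```text
pos [0.49651635 0.16869622 0.1601584 ] az 89.72705215380358 units xyz [ 0.01 -0.04  3.66] clock 15.55
```

Call:
arm_command:
  deltas:
    - [0,0,0,0,-0.03,0.5,20]
    - [0,0,0,0,0,1,20]
    - [0,0,0,0,0,1,20]
    - [0,0,0,0,0,0.7,20]
    - [0,0,0,0,0,0.25,20]
    - [0,0,0,0,0,0.1,20]
    - [0,0,0,0,0,0.07,20]
    - [0,0,0,0,0,0.04,20]
    - [0,0,0,0,0,0,20]

```text
clock: 16.45
ee_pos: [0.4953, 0.167, 0.0508]
tcp_rot: [0.0, 0.71, 0.705, 0.001]
wrist_force: [-0.2, -0.4, -1.0]
grip_width: 0.355
grip_force: 35.0
```

Call:
arm_command:
  deltas:
    - [0,0,0,0,0,0.03,20]
    - [0,0,0,0,0,0,20]
    - [0,0,0,0,0,0,60]
    - [0,0,0,0,0,0,60]
    - [0,0,0,0,0,0,60]
    - [0,0,0,0,0,0,60]
    - [0,0,0,0,0,-0.5,60]
    - [0,0,0,0,0,-1,60]
    - [0,0,0,0,0,-1,60]
    - [0,0,0,0,0,-1,60]
    - [0,0,0,0,0,-1,60]
    - [0,0,0,0,0,-0.5,60]

```text
clock: 17.65
ee_pos: [0.4956, 0.1672, 0.2016]
tcp_rot: [0.001, 0.71, 0.705, 0.001]
wrist_force: [-1.0, -0.2, 0.9]
grip_width: 0.703
grip_force: 0.0
```

Call:
arm_command:
  deltas:
    - [0,0,0,-1,0,0,60]
    - [0,0,0,-1,0,0,60]
    - [0,0,0,-1,0,0,60]
    - [0,0,0,-1,0,0,60]
    - [0,0,0,-1,0,0,60]
    - [0,0,0,-1,0,0,60]
    - [0,0,0,-1,0,0,60]
    - [0,0,0,-1,0,0,60]
    - [0,0,0,-1,0,0,60]
    - [0,0,0,-1,0,0,60]
    - [0,0,0,-1,0,0,60]
    - [0,0,0,-1,0,0,60]

```text
clock: 18.85
ee_pos: [0.492, -0.1942, 0.199]
tcp_rot: [-0.0, 0.71, 0.705, -0.0]
wrist_force: [0.2, 0.2, 0.4]
grip_width: 0.701
grip_force: 0.0
```

Call:
arm_command:
  deltas:
    - [0,0,0,-1,0.1,0,60]
    - [0,0,0,-1,0.1,0,60]
    - [0,0,0,-1,0.1,0,60]
    - [0,0,0,-1,0.1,0,60]
    - [0,0,0,-0.5,0.1,0,60]
    - [0,0,0,0,0,0,60]

```text
clock: 19.45
ee_pos: [0.5065, -0.3296, 0.1988]
tcp_rot: [0.0, 0.71, 0.704, -0.0]
wrist_force: [0.2, 0.6, 0.5]
grip_width: 0.701
grip_force: 0.0
```

```bash
python3 to.py "(.515,-.378,.032)"; python3 - <<'E'
from h import *
c=snap('wrist','w4')
print(proj(c,(.515,-.378,.05)))
t=snap('top','top1')
a=cv2.resize(c['color'],(480,360));b=cv2.resize(t['color'][185:225,140:270],(480,148),interpolation=2)
cv2.imwrite('pics/v4.png',np.vstack([a,b])[:,:,::-1])
E
```

```text
pos [ 0.50645075 -0.32958731  0.19881317] az 89.49656399961385 units xyz [-1.61  0.3   5.56] clock 19.45
[261.2848822  230.36945365]
```

View pics/v4.png

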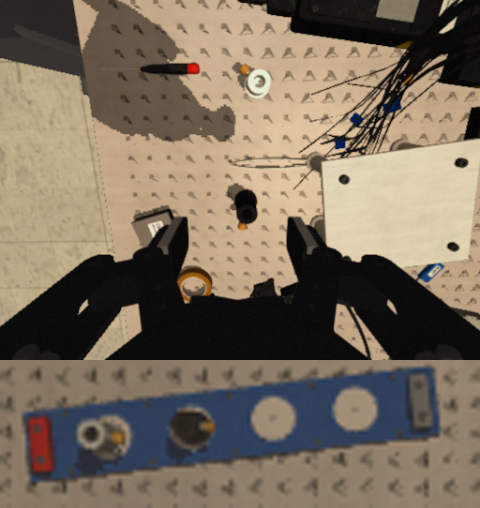

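holder_50's top is at (262,228) in full-size pixels, as predicted, and its screw points to -y. In the top view, 78 and 64 stand on their marks.

Call:
arm_command:
  deltas:
    - [0,0,0,-0.9,0.2,0,60]
    - [0,0,0,-0.7,0.1,0.5,60]
    - [0,0,0,0,0,1,60]
    - [0,0,0,0,0,1,60]
    - [0,0,0,0,0,1,60]
    - [0,0,0,0,0,1,60]
    - [0,0,0,0,0,0.7,60]
    - [0,0,0,0,0,0.35,60]
    - [0,0,0,0,0,0,60]
    - [0,0,0,0,0,0,60]

```text
clock: 20.55
ee_pos: [0.5155, -0.3759, 0.0334]
tcp_rot: [0.0, 0.709, 0.705, 0.0]
wrist_force: [1.1, -0.3, 0.3]
grip_width: 0.702
grip_force: 0.0
```

Call:
arm_command:
  deltas:
    - [0,0,0,0,0,0,20]
    - [0,0,0,0,0,0,20]
    - [0,0,0,0,0,0,20]
    - [0,0,0,0,0,0,20]
    - [0,0,0,0,0,0,20]
    - [0,0,0,0,0,0,20]
    - [0,0,0,0,0,0,20]
    - [0,0,0,0,0,0,20]

```text
clock: 21.35
ee_pos: [0.5157, -0.3767, 0.034]
tcp_rot: [0.001, 0.71, 0.705, 0.0]
wrist_force: [-1.0, 1.2, 7.3]
grip_width: 0.353
grip_force: 34.2
```

Call:
arm_command:
  deltas:
    - [0,0,0,0,0,-0.5,20]
    - [0,0,0,0,0,-1,20]
    - [0,0,0,0,0,-1,20]
    - [0,0,0,0,0,-1,20]
    - [0,0,0,0,0,-1,20]
    - [0,0,0,0,0,-0.5,20]
    - [0,0,0,0.7,0,0,20]
    - [0,0,0,1,0,0,20]
    - [0,0,0,1,0,0,20]
    - [0,0,0,1,0,0,20]
    - [0,0,0,1,0,0,20]
    - [0,0,0,1,0,0,20]

```text
clock: 22.55
ee_pos: [0.5149, -0.2029, 0.1815]
tcp_rot: [-0.001, 0.71, 0.705, -0.0]
wrist_force: [0.7, 0.1, -1.2]
grip_width: 0.353
grip_force: 34.8
```

Call:
arm_command:
  deltas:
    - [0,0,0,1,0,0,20]
    - [0,0,0,1,0,0,20]
    - [0,0,0,1,0,0,20]
    - [0,0,0,1,0,0,20]
    - [0,0,0,1,-0.1,0,20]
    - [0,0,0,1,-0.1,0,20]
    - [0,0,0,1,-0.1,0,20]
    - [0,0,0,1,-0.1,0,20]
    - [0,0,0,1,0,0,20]
    - [0,0,0,0.7,0,0,20]
    - [0,0,0,0,0,0,20]

```text
clock: 23.65
ee_pos: [0.5048, 0.0883, 0.1817]
tcp_rot: [-0.001, 0.709, 0.706, -0.0]
wrist_force: [0.1, 0.3, -1.0]
grip_width: 0.352
grip_force: 34.8
```

```bash
python3 to.py "(.504,.0945,.0435)"
```

```text
pos [0.50480731 0.08826287 0.18174022] az 89.74381677703893 units xyz [ 0.21 -0.02  4.61] clock 23.65
```

Call:
arm_command:
  deltas:
    - [0,0,0,0.21,0,0.5,20]
    - [0,0,0,0,0,1,20]
    - [0,0,0,0,0,1,20]
    - [0,0,0,0,0,1,20]
    - [0,0,0,0,0,0.7,20]
    - [0,0,0,0,0,0.2,20]
    - [0,0,0,0,0,0.1,20]
    - [0,0,0,0,0,0.06,20]
    - [0,0,0,0,0,0,20]
    - [0,0,0,0,0,0,20]

```text
clock: 24.65
ee_pos: [0.5068, 0.0922, 0.0466]
tcp_rot: [0.0, 0.71, 0.705, 0.001]
wrist_force: [0.1, 0.7, -0.0]
grip_width: 0.355
grip_force: 34.8
```

Call:
arm_command:
  deltas:
    - [0,0,0,0.05,-0.07,0.05,20]
    - [0,0,0,0,0,0.04,20]
    - [0,0,0,0,0,0,20]

```text
clock: 24.95
ee_pos: [0.5041, 0.0939, 0.0439]
tcp_rot: [0.0, 0.71, 0.705, 0.0]
wrist_force: [-3.6, 1.9, 10.9]
grip_width: 0.358
grip_force: 36.0
```

Call:
arm_command:
  deltas:
    - [0,0,0,0,0,0,60]
    - [0,0,0,0,0,0,60]
    - [0,0,0,0,0,0,60]
    - [0,0,0,0,0,0,60]
    - [0,0,0,0,0,-0.5,60]
    - [0,0,0,0,0,-1,60]
    - [0,0,0,0,0,-1,60]
    - [0,0,0,0,0,-1,60]
    - [0,0,0,0,0,-1,60]
    - [0,0,0,0,0,-0.7,60]
    - [0,0,0,-1,0.1,0,60]
    - [0,0,0,-1,0.1,0,60]

```text
clock: 26.15
ee_pos: [0.5102, 0.0334, 0.2]
tcp_rot: [0.001, 0.709, 0.705, 0.001]
wrist_force: [0.1, -0.2, 0.4]
grip_width: 0.703
grip_force: 0.0
```

Call:
arm_command:
  deltas:
    - [0,0,0,-1,0.1,0,60]
    - [0,0,0,-1,0.1,0,60]
    - [0,0,0,-1,0.1,0,60]
    - [0,0,0,-1,0.1,0,60]
    - [0,0,0,-1,0.1,0,60]
    - [0,0,0,-1,0.1,0,60]
    - [0,0,0,-1,0.1,0,60]
    - [0,0,0,-0.8,0,0,60]
    - [0,0,0,0,0,0,60]

```text
clock: 27.05
ee_pos: [0.529, -0.203, 0.1989]
tcp_rot: [0.0, 0.71, 0.704, -0.0]
wrist_force: [1.1, 0.1, -0.0]
grip_width: 0.702
grip_force: 0.0
```

```bash
python3 to.py "(.531,-.231,.028)"; python3 - <<'E'
from h import *
c=snap('wrist','w5')
print(proj(c,(.531,-.231,.038)))
t=snap('top','top2')
a=cv2.resize(c['color'],(480,360));b=cv2.resize(t['color'][185:225,140:270],(480,148),interpolation=2)
cv2.imwrite('pics/v5.png',np.vstack([a,b])[:,:,::-1])
E
```

```text
pos [ 0.52902449 -0.20301458  0.19890524] az 89.46550494725355 units xyz [-0.93  0.07  5.7 ] clock 27.05
[255.25364724 209.61529387]
```

View pics/v5.png

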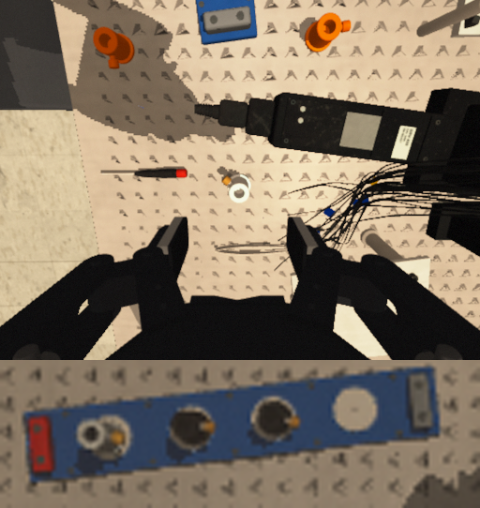

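holder_38's top is at (255,202) in full-size pixels, about 3 mm toward +y from my estimate, with its screw at az ~140°. I'll correct for that and turn.

Call:
arm_command:
  deltas:
    - [0,0,-1,-0.85,0.07,0,60]
    - [0,0,-1,0,0,0,60]
    - [0,0,-1,0,0,0,60]
    - [0,0,-1,0,0,0,60]
    - [0,0,-1,0,0,0,60]
    - [0,0,-1,0,0,0,60]
    - [0,0,-1,0,0,0,60]
    - [0,0,-1,0,0,0,60]
    - [0,0,-1,0,0,0,60]
    - [0,0,-1,0,0,0,60]
    - [0,0,-1,0,0,0,60]
    - [0,0,0,0,0,0,60]

```text
clock: 28.35
ee_pos: [0.5309, -0.2247, 0.199]
tcp_rot: [-0.0, 0.341, 0.94, 0.0]
wrist_force: [-0.4, 0.3, -0.4]
grip_width: 0.697
grip_force: 0.0
```

```bash
python3 to.py "(.531,-.229,.027)"
```

```text
pos [ 0.53092767 -0.22474308  0.19900542] az 140.15261744245856 units xyz [-0.1  -0.11  5.73] clock 28.35
```

Call:
arm_command:
  deltas:
    - [0,0,0,-0.1,-0.1,0.6,60]
    - [0,0,0,0,0,1,60]
    - [0,0,0,0,0,1,60]
    - [0,0,0,0,0,1,60]
    - [0,0,0,0,0,1,60]
    - [0,0,0,0,0,0.7,60]
    - [0,0,0,0,0,0.3,60]
    - [0,0,0,0,0,0.1,60]
    - [0,0,0,0,0,0,60]

```text
clock: 29.25
ee_pos: [0.5317, -0.2301, 0.0285]
tcp_rot: [0.0, 0.342, 0.94, 0.0]
wrist_force: [-0.6, 0.0, 0.0]
grip_width: 0.706
grip_force: 0.0
```

Call:
arm_command:
  deltas:
    - [0,0,0,0,0,0,20]
    - [0,0,0,0,0,0,20]
    - [0,0,0,0,0,0,20]
    - [0,0,0,0,0,0,20]
    - [0,0,0,0,0,0,20]
    - [0,0,0,0,0,0,20]
    - [0,0,0,0,0,0,20]
    - [0,0,0,0,0,0,20]

```text
clock: 30.05
ee_pos: [0.5321, -0.2305, 0.0293]
tcp_rot: [0.001, 0.342, 0.94, -0.0]
wrist_force: [0.1, 0.8, 6.3]
grip_width: 0.352
grip_force: 34.2
```

Lift, turn back, then go to the last mark at (.512,.020).

Call:
arm_command:
  deltas:
    - [0,0,0,0,0,-0.5,20]
    - [0,0,0,0,0,-1,20]
    - [0,0,0,0,0,-1,20]
    - [0,0,0,0,0,-1,20]
    - [0,0,0,0,0,-1,20]
    - [0,0,0,0,0,-0.5,20]
    - [0,0,1,0,0,0,20]
    - [0,0,1,0,0,0,20]
    - [0,0,1,0,0,0,20]
    - [0,0,1,0,0,0,20]
    - [0,0,1,0,0,0,20]
    - [0,0,1,0,0,0,20]

```text
clock: 31.25
ee_pos: [0.531, -0.2301, 0.1781]
tcp_rot: [-0.0, 0.557, 0.831, -0.0]
wrist_force: [0.3, 0.6, -0.7]
grip_width: 0.356
grip_force: 34.8
```

Call:
arm_command:
  deltas:
    - [0,0,1,0,0,0,20]
    - [0,0,1,0,0,0,20]
    - [0,0,1,0,0,0,20]
    - [0,0,1,0,0,0,20]
    - [0,0,1,0,0,0,20]
    - [0,0,0,1,-0.1,0,20]
    - [0,0,0,1,-0.1,0,20]
    - [0,0,0,1,-0.1,0,20]
    - [0,0,0,1,-0.1,0,20]
    - [0,0,0,1,-0.1,0,20]
    - [0,0,0,1,-0.1,0,20]
    - [0,0,0,0,0,0,20]

```text
clock: 32.45
ee_pos: [0.5137, -0.0475, 0.1781]
tcp_rot: [-0.001, 0.709, 0.705, 0.0]
wrist_force: [-0.0, -0.7, -0.8]
grip_width: 0.352
grip_force: 34.8
```

```bash
python3 to.py "(.512,.020,.040)"
```

```text
pos [ 0.51374824 -0.04749345  0.17814522] az 89.72589616378482 units xyz [ 2.25 -0.07  4.61] clock 32.45
```

Call:
arm_command:
  deltas:
    - [0,0,0,1,0,0,20]
    - [0,0,0,1,0,0,20]
    - [0,0,0,0.27,-0.05,0,20]
    - [0,0,0,0,0,0.6,20]
    - [0,0,0,0,0,1,20]
    - [0,0,0,0,0,1,20]
    - [0,0,0,0,0,1,20]
    - [0,0,0,0,0,0.6,20]
    - [0,0,0,0,0,0.2,20]
    - [0,0,0,0,0,0.1,20]
    - [0,0,0,0,0,0,20]
    - [0,0,0,0,0,0,20]

```text
clock: 33.65
ee_pos: [0.5144, 0.0178, 0.0441]
tcp_rot: [0.001, 0.71, 0.705, 0.001]
wrist_force: [-0.2, 0.2, -0.7]
grip_width: 0.353
grip_force: 34.8
```

Call:
arm_command:
  deltas:
    - [0,0,0,0.07,-0.07,0.08,20]
    - [0,0,0,0,0,0.06,20]
    - [0,0,0,0,0,0.02,20]
    - [0,0,0,0,0,0,20]

```text
clock: 34.05
ee_pos: [0.5116, 0.0203, 0.0393]
tcp_rot: [0.0, 0.71, 0.705, 0.0]
wrist_force: [-3.5, 1.3, 12.7]
grip_width: 0.349
grip_force: 36.3
```

Call:
arm_command:
  deltas:
    - [0,0,0,0,0,0,60]
    - [0,0,0,0,0,0,60]
    - [0,0,0,0,0,0,60]
    - [0,0,0,0,0,0,60]
    - [0,0,0,0,0,-0.5,60]
    - [0,0,0,0,0,-1,60]
    - [0,0,0,0,0,-1,60]
    - [0,0,0,0,0,-1,60]
    - [0,0,0,0,0,-1,60]
    - [0,0,0,0,0,-1,60]
    - [0,0,0,-1,0,0,60]
    - [0,0,0,-1,0,0,60]

```text
clock: 35.25
ee_pos: [0.5117, -0.0402, 0.2045]
tcp_rot: [0.001, 0.709, 0.705, 0.001]
wrist_force: [0.8, 1.0, -0.3]
grip_width: 0.7
grip_force: 0.0
```

```bash
python3 - <<'E'
from h import *
c=snap('wrist','w6');t=snap('top','top3')
a=cv2.resize(c['color'],(480,360));b=cv2.resize(t['color'][185:225,140:270],(640,197),interpolation=2)
m=np.zeros((557,640,3),np.uint8);m[:360,:480]=a;m[360:]=b
cv2.imwrite('pics/v6.png',m[:,:,::-1])
for p in [(.486,.243,.088),(.4955,.169,.074),(.504,.0945,.06),(.512,.02,.048)]: print(np.round(proj(c,p)*480/512),np.round((proj(t,p)-[140,185])*4.923+[0,360]))
E
```

```text
[ 199. -198.] [122. 458.]
[217. -57.] [240. 444.]
[229.  45.] [357. 433.]
[237. 123.] [471. 422.]
```

View pics/v6.png

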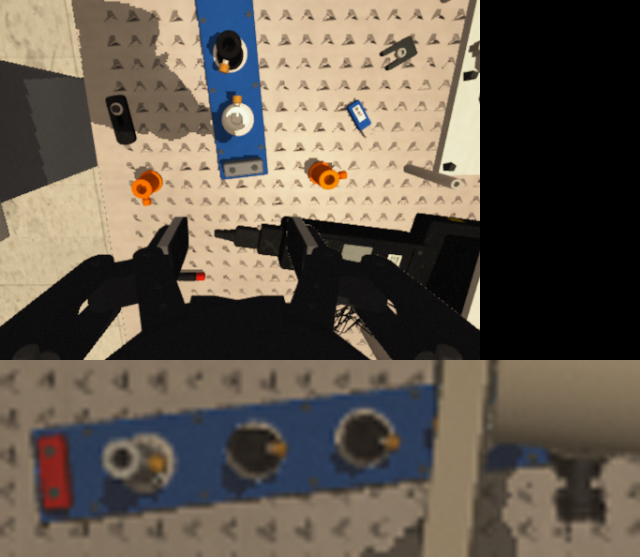

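All four are upright. holder_38 is centred at (237,119), but holder_64 looks slightly offset in the top view, so I'll look at it from nearer.

Call:
arm_command:
  deltas:
    - [0,0,0,1,0,-0.5,60]
    - [0,0,0,1,0,0,60]
    - [0,0,0,1,0,0,60]
    - [0,0,0,1,0,0,60]
    - [0,0,0,0,0,0,60]

```text
clock: 35.85
ee_pos: [0.5117, 0.0833, 0.2181]
tcp_rot: [-0.0, 0.709, 0.705, 0.0]
wrist_force: [0.4, -1.1, -1.1]
grip_width: 0.701
grip_force: 0.0
```

```bash
python3 - <<'E'
from h import *
c=snap('wrist','w7')
for p in [(.4955,.169,.01),(.4955,.169,.074),(.504,.0945,.01),(.504,.0945,.06)]: print(np.round((proj(c,p)-[180,40])*3))
cv2.imwrite('pics/v7.png',cv2.resize(c['color'][40:220,180:340,::-1],None,fx=3,fy=3,interpolation=2))
E
```

```text
[179. 203.]
[169. 194.]
[202. 386.]
[199. 411.]
```

View pics/v7.png

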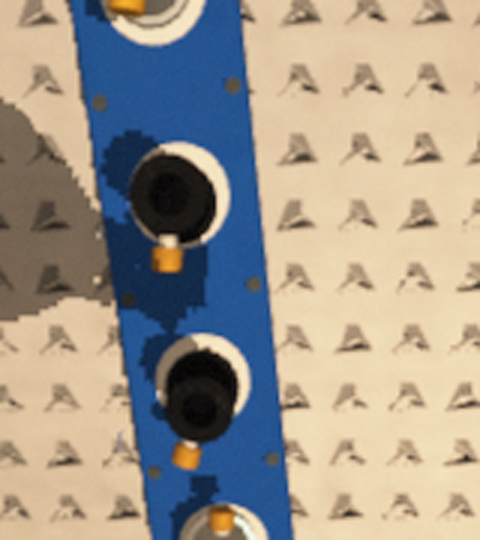

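From near, holder_64's top (169,192) and holder_50's top (197,405) lie within about 3 mm of their marks' axes. Handing in.

```bash
python3 -c "
from bench import *
print(finish_job())"
```

```text
the job is handed in; nothing more can be done
None
```

I handed the job in with all four post holders upright on their marks, 78, 64, 50 and 38 mm in order from the red end. The last camera checks put each tube within about 3 mm of its mark's centre; no verdict was returned.

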